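# Lift the hinged lid off a lunch cool box and lean it against the box to dry

## Robot

A 6-joint arm with a two-finger parallel gripper is mounted at the origin on a cart in front of the work surface, level with it; the furniture and walls round the work are solid. World frame = base frame: x ahead of the robot, y to its left, z up, the work surface at z = 0. Lengths are in m, angles in rad, forces in N, time in s.
With the tool pointing down it reaches from about 0.35 to 0.975 m from the base axis. Payload 4.9 kg.
Tool frame: the origin (TCP) lies between the finger pads; the fingertips stand 25 mm ahead of it and the grasp point (between the pads) lies 6 mm ahead of it (manip.tcp_to_tips is the z of the fingertips in the tool frame, in m); z points along the fingers, y is the line along which they close (so a half turn about z gives the same grasp; the last joint's range is limited). The gripper opens to 85 mm and grips with 20 to 120 N. Pads are 22 mm wide; open, the fingers measure 114 mm over their backs; the gripper's body (76 mm by 85 mm) begins 54 mm behind the grasp point. The pads swing forward as they close: fully open they stand 13 mm farther back than shut.
Start: joints at [1.199, 0.053, 1.613, -0, 1.476, -0.119], TCP at [0.156, 0.605, 0.256] pointing down, gripper open.
Joint ranges: [-3.01, 3.01], [-1.01, 2.22], [0.06, 2.58], [-1.02, 4.17], [0.09, 2.62], [-3.14, 3.14]. Speed limits (rad/s): [2.57, 2.57, 3.14, 3.14, 3.14, 3.14].

## Interface

Orientations are given as a unit quaternion [w, x, y, z].
In Python, from plant import manip gives the robot as it stands. The module is installed in compiled form; this text tells all that it offers.
- The arm moves only by the tool arm_command, never from a script. Its argument "moves" is a list of rows, each a list of 3 entries, a list of its own where there are three numbers: the opening, from -1 (shut) to 1 (fully open), then the shift along the tool's x, y, z in units of 0.15 m (1.0 is 0.15 m), then the turn about the tool's z in units of 2 pi rad (1.0 is 2 pi rad). A call has 1 to 20 rows; each row is the pose to reach, as a shift and turn from the pose commanded when the call began, along the tool's axes at that moment, turning the shorter way round; what a row does not reach only later rows make up. A row lasts 1/12 s, in which the tool goes at most 41.7 mm and 7.16 degrees, less where a joint would pass 70% of its speed; a pose out of reach is approached as far as the arm can. A call with a number of a shift or a turn outside -1 to 1 is refused whole. A call with a gripper value outside its range is refused whole. The fingers move at their own pace and stop on an object; the grip force is fixed at half the most. Time passes only in rows, so rows that repeat a pose let the fingers close. It gives the time, the measured TCP pose, the force, the opening and the grip force at its end, in the units of the state.
- manip.state(): the state, without advancing time (a new reading comes with each control period).
- manip.grab_frame(name): name is "scene" or "top" or "wrist"; returns a dict with "frame" (400x640x3 uint8, red, green, blue), "fx", "fy", "cx", "cy" (pixels), "R" (3x3) and "t" (3): a world point X has camera coordinates R X + t. Camera axes: x right, y down, z forward; pixel columns grow to the right and rows downward; lengths in m; the calibration is good to about 2 mm. A picture is of the moment at which its call begins. There is no depth.
- manip.job_done(): hands the job in; it is judged then, once.
Trained networks look in a picture, given as the dict that the camera call returned (one of the last four; its "shot" number tells which), for a name from the list of things; names that differ only in an ending like _2 or _b are one class to them, and where a whole thing is asked for, a point or a joint stands for the part that bears it (a point fixed in the world has none). Each returns a list of dicts, best first, with "confidence" (0 to 1); they miss things now and then, are a little off and sometimes report something else, mostly with a low value. They report only what shows in the picture. A call takes as long as a camera call.
- manip.search_frame(picture, target): "extent" ([left, top, right, bottom] in pixels, round what is visible of it).
The state is a dict: "time": time; "joint_pos": joint angles; "joint_vel": joint speeds; "joint_efforts": joint torques, N m; "tool_pos": TCP position; "tool_rot": TCP orientation; "contact_force": force on the tool from outside, world axes, zero at the start; "ft_torque": the same for the moment, N m; "gripper_width": opening from 0.0 (shut) to 1.0 (fully open); "grasp_force": force on a finger pad.
Only numpy, scipy, OpenCV 4.12 (cv2) and the standard library are available. Lean on these libraries where they do the work, as an engineer would, in place of code of your own. Each camera call takes 0.05 s, during which the arm holds its last target. There are 200 camera calls.

## Task

The lunch cool box has just been rinsed and has to dry out: swing its lid up until it stands upright, lift it straight up off the two hinge pins, then stand it on the worktop on its hinge edge, leaning against the back of the box (the hinge side), parallel to it. Let go of the lid there; do not let it drop or slam, and leave the tumbler, the mug and the tin where they are.

Things in the scene. Friction and masses are not known exactly. Their poses are not given: they have to be found in the camera images.
- cool_box: Blue lunch cool box with pale rim, fixed in place: 165 mm (x) by 165 mm (y), rim 92 mm high, walls 16 mm. Turned about a quarter turn, front to the robot's right. Origin: centre of its underside; z up; -x side: the front, where the lid's grey pull tab stands out; +x side: the back, where the hinges are.
- hinge_pins (a point): Midpoint of the box's hinge axis (box frame 57, 0, 107 mm; axes as the box). Two flattened pins lie along y at y = -50 and +50 mm, each 9 mm thick (x), 19 mm tall (z), held between two grey ears (27 mm apart, tops 12 mm above the axis). Above the rear of the worktop hang wall cupboards: fronts at world x = 0.63 m (handles nearer), underside at z = 0.57 m; keep the wrist clear.
- lid_stop (a point): Middle of the top back edge of the pale stop block between the pins (box frame 82.5, 0, 129 mm). The block is 50 mm wide, 11.5 mm thick and flush with the box's back face. It halts the opened lid about 10 degrees past upright; left there, the lid stays by itself.
- lid: White lid, loose, about 0.35 kg. Origin on its hook axis, midway; it lies on hinge_pins while hung. Shut, its axes match the box: -x to the free front edge, z out of the outer face; opening turns it about +y. Slab x -16 to -142, y +-84, z -15 to +9 mm; plug on the inner face x -22 to -118, down to z -23 mm. Shut it rests on the rim, no latch or spring; let go below upright it falls shut.
- lid_hook (a point): Centre of the +y one of the lid's two grey hooks (lid frame 0, +-50, 0 mm; 22 mm wide, inner radius 10.5, outer 14 mm). Each has a 12.5 mm mouth, its lips ending 14 mm from the axis, towards lid +x (downwards when the lid is upright), which passes the flattened pin only when the lid is within about 25 degrees of upright; lower down the pins hold it.
- lid_tab (a point): Grip point on the lid's grey pull tab (lid frame -162, 0, +24 mm, axes as the lid): a flat plate 10 mm thick, 66 mm wide along y, rising 45 degrees outwards and up (lid -x +z) from the free edge, 40 mm long; this point is 28 mm out. Pinch it across its thickness with the fingers along the tab towards the lid: tilted 45 degrees when the lid is shut. Room for fingers on both faces.
- tumbler: Clear drinking glass, 81 mm across, 93 mm high, origin at the centre of its underside. Bystander.
- mug: Green and cream mug, 86 by 121 mm with its handle, 99 mm high, origin at its underside. Bystander.
- tuna_tin: Low round food tin, 86 mm across, 40 mm high, origin at the centre of its underside. Bystander.

How it is judged:
On the way, in this order (a step that is already met when the one before it is completed fails the run):
1. the lid stands upright (within 20 degrees) while still hung on its pins (angle between lid's own z axis and vertical between 1.22 and 1.92 rad and distance between lid and hinge_pins below 0.01 m), for 0.1 s.
2. the lid, upright within 30 degrees, has been lifted clear above its pins (its hinge axis at least 25 mm above theirs and within 60 mm of it sideways) (angle between lid's own z axis and vertical between 1.05 and 2.1 rad and z of lid in the frame of hinge_pins above 0.025 m and horizontal distance between lid and hinge_pins below 0.06 m), for 0.05 s.
At the end, for the whole second after the job is handed in: The lid, released and at rest, stands on its hinge edge (hinge axis under 28 mm high) behind the box, that axis 12 to 152 mm out from the back face, centred within 70 mm, parallel within 17 degrees, leaning 6 to 44 degrees from vertical towards the box and resting against it (angle between lid's own z axis and vertical between 0.8 and 1.47 rad and angle between lid's own x axis and vertical above 2.2 rad and height (world z) of lid below 0.028 m and x of lid in the frame of cool_box between 0.095 and 0.235 m and y of lid in the frame of cool_box between -0.07 and 0.07 m and angle between the y axis of lid and the y axis of cool_box, either way round below 0.3 rad and contact force between lid and cool_box above 0.1 N and linear speed of lid below 0.03 m/s and angular speed of lid below 0.15 rad/s); the robot touches nothing.
It fails at once if the lid is dropped or slams (linear speed of lid above 0.9 m/s or angular speed of lid above 6 rad/s).
It fails at once if the tumbler, mug or tin is pushed more than 30 mm or knocked over (distance of any of tumbler, mug, tuna_tin from where it was at the start of the episode above 0.03 m or angle between any of tumbler, mug, tuna_tin's own z axis and vertical above 0.5 rad).
It also fails if it takes over 46 s, if anything falls off the work surface, if the arm or the gripper's body presses on something with over 40 N, if the wrist force passes 120 N, or if a joint passes its speed limit or range.

## Working session

There is one attempt and no reset: what is moved stays moved. The work goes in short steps, Python scripts to look and compute and a tool call to move; the robot and the scene stay as the last step left them, time stands still between calls to the robot, and variables do not carry over. Pictures are saved under pics/ and viewed, at most 10 in all, crops included, and the job is handed in when it is done.

Besides the shell and the picture viewer there is one more tool, called after ">>>" as name(argument=value, ...) on one line, values as JSON. arm_command: Moves the arm, as the interface text tells. Shifts and turns lie within -1 to 1; 1 stands for 0.15 m of shift or 2 pi rad of turn. Its arguments: {"type":"object","properties":{"moves":{"type":"array"}},"required":["moves"]}

```bash
mkdir -p pics; cat > h.py <<'E'
from plant import manip
import numpy as np, cv2
def grab(n,save=None):
    f=manip.grab_frame(n)
    if save: cv2.imwrite('pics/'+save,f['frame'][:,:,::-1])
    return f
def ray(f,u,v):
    R=np.array(f['R']);t=np.array(f['t']);c=-R.T@t
    d=R.T@np.array([(u-f['cx'])/f['fx'],(v-f['cy'])/f['fy'],1]);return c,d
def atz(f,u,v,z):
    c,d=ray(f,u,v);return (c+d*(z-c[2])/d[2])
def proj(f,X):
    p=np.array(f['R'])@np.array(X)+np.array(f['t']);return f['fx']*p[0]/p[2]+f['cx'],f['fy']*p[1]/p[2]+f['cy']
def tri(fs):
    A=np.zeros((3,3));b=np.zeros(3)
    for f,u,v in fs:
        c,d=ray(f,u,v);d=d/np.linalg.norm(d);M=np.eye(3)-np.outer(d,d);A+=M;b+=M@c
    return np.linalg.solve(A,b)
E
python3 - <<'E'
from h import *
np.set_printoptions(precision=3,suppress=True)
fs={n:grab(n,n+'0.png') for n in('scene','top','wrist')}
for n,f in fs.items():
    R=np.array(f['R']);print(n,-R.T@np.array(f['t']),R[2],f['fx'])
    for t in('cool_box','lid','lid_tab','lid_hook','lid_stop','tumbler','mug','tuna_tin','hinge_pins'):
        try:print(' ',t,[(np.round(d['extent']).astype(int).tolist(),round(d['confidence'],2)) for d in manip.search_frame(f,t)[:3]])
        except Exception as e: print(t,e)
s=manip.state();print(s['time'],s['tool_pos'],s['tool_rot'],s['gripper_width'],s['contact_force'])
cv2.imwrite('pics/both.png',np.vstack([fs['scene']['frame'],fs['top']['frame']])[:,:,::-1][:, :])
E
```

```text
scene [ 0.164 -0.701  0.924] [ 0.343  0.608 -0.716] 383.06977777540476
  cool_box [([279, 173, 347, 248], 0.94)]
  lid [([282, 174, 352, 230], 0.78)]
  lid_tab [([285, 174, 351, 227], 0.81)]
  lid_hook [([283, 176, 351, 230], 0.61)]
  lid_stop [([284, 174, 353, 226], 0.65), ([280, 175, 351, 250], 0.56)]
  tumbler [([354, 291, 392, 335], 0.83)]
  mug [([384, 263, 422, 316], 0.89), ([284, 173, 353, 228], 0.54)]
  tuna_tin [([242, 136, 265, 160], 0.6)]
  hinge_pins [([279, 173, 350, 248], 0.97), ([284, 175, 350, 228], 0.4)]
top [0.474 0.021 1.175] [ 0.061 -0.025 -0.998] 363.09718831559053
  cool_box [([291, 165, 312, 221], 0.7)]
  lid [([298, 164, 366, 226], 0.66)]
  lid_tab [([296, 162, 362, 219], 0.64)]
  lid_hook [([300, 163, 368, 222], 0.9)]
  lid_stop [([294, 166, 311, 224], 0.76)]
  tumbler [([427, 192, 457, 220], 0.93)]
  mug [([419, 156, 451, 188], 0.55)]
  tuna_tin [([298, 164, 365, 223], 0.22)]
  hinge_pins [([292, 166, 308, 222], 0.67)]
wrist [0.081 0.625 0.374] [ 0.293 -0.078 -0.953] 339.69215018333625
  cool_box []
  lid []
  lid_tab []
  lid_hook []
  lid_stop []
  tumbler []
  mug []
  tuna_tin []
  hinge_pins []
1.5 [0.156 0.605 0.256] [ 0.     0.126  0.992 -0.   ] 1.001415224164181 [ 0.333 -0.933  0.039]
```

View pics/scene0.png

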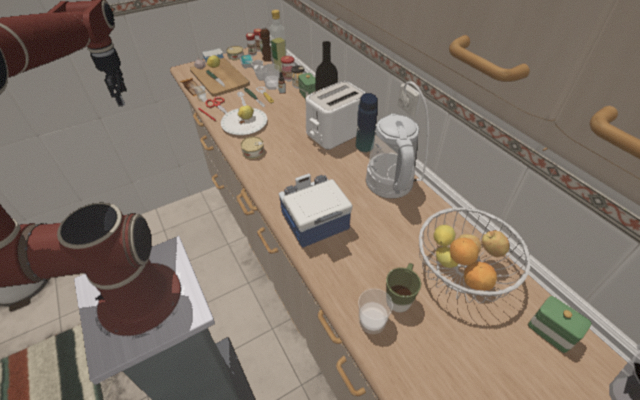

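View pics/top0.png

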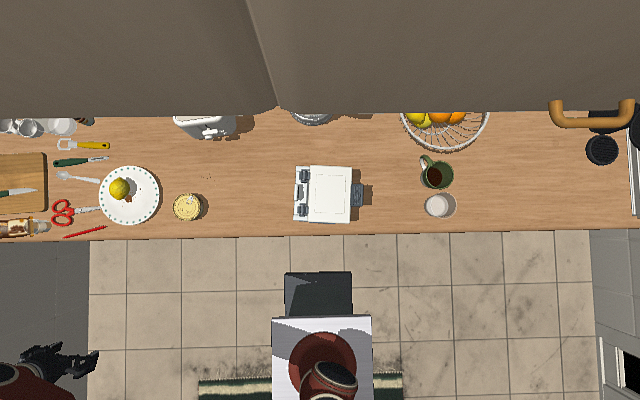

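```bash
python3 - <<'E'
from h import *
a=cv2.imread('pics/top0.png')[155:235,284:374]
b=cv2.imread('pics/scene0.png')[168:253,275:365]
a=cv2.resize(a,None,fx=6,fy=6,interpolation=cv2.INTER_CUBIC);cv2.imwrite('pics/ca.png',a)
b=cv2.resize(b,None,fx=6,fy=6,interpolation=cv2.INTER_CUBIC);cv2.imwrite('pics/cb.png',b)
E
```

```text
(no output)
```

View pics/ca.png

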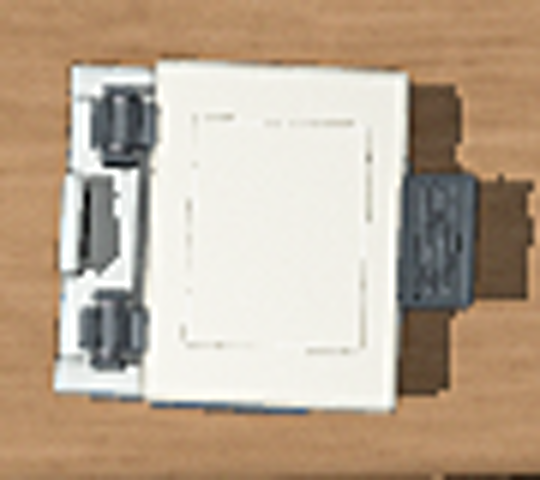

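View pics/cb.png

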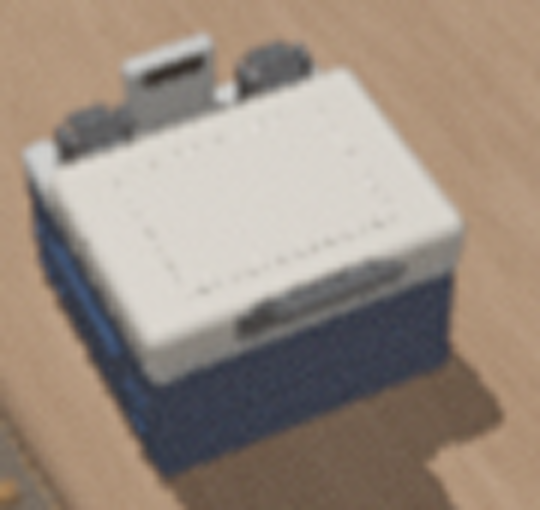

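```bash
python3 - <<'E'
from h import *
from scipy.optimize import least_squares
import json
np.set_printoptions(precision=4,suppress=True)
ft=grab('top');fs=grab('scene')
px=lambda u,v,x0,y0:((u+.5)/6-.5+x0,(v+.5)/6-.5+y0)
B=np.array([[41,-84,116],[-85,-84,116],[-85,84,116],[41,84,116]])/1000
T=[px(*p,284,155) for p in[(157,62),(408,72),(396,410),(145,403)]]
S=[px(*p,275,168) for p in[(345,70),(462,225),(150,348),(57,172)]]
# extras: tab end corners in top; outer end (-113,±33,139)
def W(q,b):
    c,s=np.cos(q[2]),np.sin(q[2]);return np.array([q[0]+c*b[0]-s*b[1],q[1]+s*b[0]+c*b[1],b[2]])
def res(q,sel):
    r=[]
    for f,P in sel:
        for b,p in zip(B,P): r+=list(np.subtract(proj(f,W(q,b)),p))
    return r
for sel in([(ft,T)],[(fs,S)],[(ft,T),(fs,S)]):
    o=least_squares(res,[.5,0,1.57],args=(sel,));print(o.x,np.array(o.fun).round(1))
q=o.x
for n,b in dict(hinge=(.057,0,.107),tab=(-.105,0,.131),stop=(.0825,0,.129)).items():print(n,W(q,b),proj(ft,W(q,b)),proj(fs,W(q,b)))
for n,u,v in(('tin',187,207),('tumbler',441,205),('mug',436,172),('kettle',310,125)):print(n,atz(ft,u,v,.05))
s=manip.state();print(s['contact_force'],s['time'])
E
```

```text
[ 0.5358 -0.0102  1.5136] [-0.5 -0.4  0.5 -0.4  0.7  0.5 -0.7  0.2]
[ 0.5365 -0.0124  1.4959] [ 0.7 -0.8  1.5  0.3 -0.1  0.2 -2.1 -0.1]
[ 0.5363 -0.0111  1.5062] [-0.  -0.6  1.  -0.3  0.8  0.6 -0.6 -0.1  0.1 -1.2  1.3 -0.3 -0.  -0.
 -2.4 -0.1]
hinge [0.54   0.0458 0.107 ] (np.float64(303.0519672882991), np.float64(192.78835423013177)) (np.float64(305.37915505004213), np.float64(185.72794459720498))
tab [ 0.5295 -0.1159  0.131 ] (np.float64(358.95348447278906), np.float64(194.74616856143325)) (np.float64(330.2048097088553), np.float64(216.2303774120964))
stop [0.5416 0.0712 0.129 ] (np.float64(294.0168182933564), np.float64(191.93093928824683)) (np.float64(301.5388709902621), np.float64(175.3806058994147))
tin [0.5071 0.4039 0.05  ]
tumbler [ 0.4965 -0.3824  0.05  ]
mug [ 0.6003 -0.3709  0.05  ]
kettle [0.7561 0.0213 0.05  ]
[-1.1314 -0.4005  0.6405] 1.6
```

>>> arm_command(moves=[[1, [0, -0.25, 0], -0.0153], [1, [0, -0.5, 0], -0.0306], [1, [0, -0.75, 0], -0.0306], [1, [0, -1, 0], -0.0306]])

```text
time: 1.93
tool_pos: [0.1184, 0.4584, 0.2558]
tool_rot: [-0.0, 0.03, 1.0, -0.0]
contact_force: [-1.1, -1.0, 1.6]
gripper_width: 1.003
grasp_force: 0.0
```

```bash
cat >> h.py <<'E'
Q=np.array([.536,-.0105]);YAW=1.510
bx=np.array([np.cos(YAW),np.sin(YAW)]);by=np.array([-bx[1],bx[0]])
def st():
    from scipy.spatial.transform import Rotation as Ro
    s=manip.state();p=np.array(s['tool_pos']);q=s['tool_rot'];R=Ro.from_quat([q[1],q[2],q[3],q[0]]).as_matrix()
    d=p[:2]-Q
    print('t %.2f box x %.1f y %.1f z %.1f mm'%(s['time'],1e3*d@bx,1e3*d@by,1e3*p[2]),'yawerr %.2f deg'%np.degrees(np.arctan2(R[1,1],R[0,1])-YAW),'zax',R[:,2].round(3),'w %.3f gf %.1f'%(s['gripper_width'],s['grasp_force']),'F',np.round(s['contact_force'],1),'j',np.round(s['joint_pos'],2));return s
E
python3 -c "
from h import *
st();print(manip.tcp_to_tips)"
```

```text
t 1.93 box x 442.7 y 445.4 z 255.8 mm yawerr 0.03 deg zax [-0.    -0.001 -1.   ] w 1.003 gf 0.0 F [-1.1 -1.   1.6] j [ 1.16 -0.32  1.95  0.    1.51 -0.35]
0.025
```

>>> arm_command(moves=[[1, [-0.144, -0.182, 0], 0], [1, [-0.289, -0.364, 0], 0], [1, [-0.433, -0.546, 0], 0], [1, [-0.578, -0.728, 0], 0], [1, [-0.722, -0.91, 0], 0]])

```text
time: 2.35
tool_pos: [0.219, 0.3158, 0.2565]
tool_rot: [0.0, 0.03, 1.0, 0.0]
contact_force: [1.7, -0.3, 0.1]
gripper_width: 0.999
grasp_force: 0.0
```

>>> arm_command(moves=[[1, [-0.144, -0.182, 0], 0], [1, [-0.289, -0.364, 0], 0], [1, [-0.433, -0.546, 0], 0], [1, [-0.578, -0.728, 0], 0], [1, [-0.722, -0.91, 0], 0]])

```text
time: 2.77
tool_pos: [0.3191, 0.1727, 0.2567]
tool_rot: [0.001, 0.03, 1.0, 0.0]
contact_force: [0.4, 0.5, -1.2]
gripper_width: 1.0
grasp_force: 0.0
```

>>> arm_command(moves=[[1, [-0.144, -0.182, 0], 0], [1, [-0.289, -0.364, 0], 0], [1, [-0.433, -0.546, 0], 0], [1, [-0.578, -0.728, 0], 0], [1, [-0.722, -0.91, 0], 0]])

```text
time: 3.18
tool_pos: [0.4191, 0.0297, 0.2566]
tool_rot: [0.001, 0.031, 1.0, 0.0]
contact_force: [0.1, 0.2, 0.1]
gripper_width: 1.0
grasp_force: 0.0
```

>>> arm_command(moves=[[1, [-0.144, -0.182, 0], 0], [1, [-0.289, -0.364, 0], 0], [1, [-0.433, -0.546, 0], 0], [1, [-0.578, -0.728, 0], 0], [1, [-0.722, -0.91, 0], 0]])

```text
time: 3.6
tool_pos: [0.519, -0.1131, 0.2563]
tool_rot: [0.0, 0.031, 1.0, 0.0]
contact_force: [-0.3, 0.6, -0.0]
gripper_width: 1.001
grasp_force: 0.0
```

```bash
python3 -c "
from h import *
st();f=grab('wrist','w1.png')
for n in('lid_tab','lid','cool_box'):print(n,[(np.round(d['extent']).astype(int).tolist(),round(d['confidence'],2)) for d in manip.search_frame(f,n)[:2]])
def W(x,y,z): p=Q+x*bx+y*by; return [p[0],p[1],z]
for c in[(-.116,-.033,.136),(-.116,.033,.136),(-.085,-.084,.116),(-.085,.084,.116),(.041,.084,.116),(.041,-.084,.116)]:print(c,np.round(proj(f,W(*c)),1))
"
```

```text
t 3.60 box x -103.4 y 10.8 z 256.3 mm yawerr -0.01 deg zax [ 0.  0. -1.] w 1.001 gf 0.0 F [-0.3  0.6 -0. ] j [-0.35 -0.17  1.83  0.    1.49 -1.86]
lid_tab [([300, 99, 555, 297], 0.98)]
lid [([305, 95, 552, 295], 0.62)]
cool_box [([341, 91, 568, 290], 0.92)]
(-0.116, -0.033, 0.136) [299.7 253.3]
(-0.116, 0.033, 0.136) [298.3 170.5]
(-0.085, -0.084, 0.116) [336.8 295.3]
(-0.085, 0.084, 0.116) [340.9  96. ]
(0.041, 0.084, 0.116) [513.5  95.9]
(0.041, -0.084, 0.116) [480.  295.2]
```

View pics/w1.png

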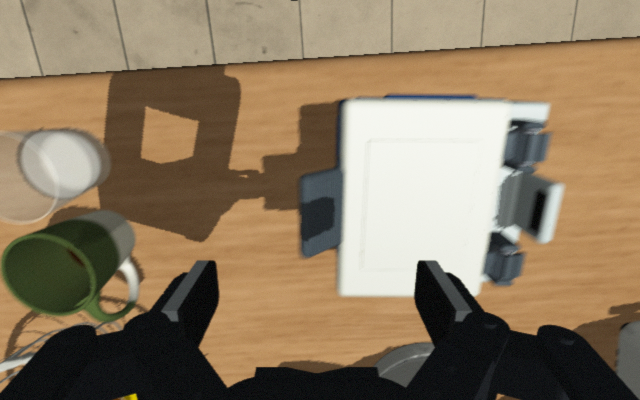

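>>> arm_command(moves=[[1, [0, 0, 0.19], 0], [1, [0, 0, 0.38], 0], [1, [0, 0, 0.57], 0], [1, [0, 0, 0.75], 0], [1, [0, 0, 0.75], 0]])

```text
time: 4.22
tool_pos: [0.5138, -0.1087, 0.1377]
tool_rot: [-0.005, 0.03, 1.0, 0.002]
contact_force: [-0.4, 1.1, -1.1]
gripper_width: 0.998
grasp_force: 0.0
```

>>> arm_command(moves=[[-1, [0, 0, 0], 0], [-1, [0, 0, 0], 0], [-1, [0, 0, 0], 0], [-1, [0, 0, 0], 0], [-1, [0, 0, 0], 0], [-1, [0, 0, 0], 0], [-1, [0, 0, 0], 0], [-1, [0, 0, 0], 0]])

```text
time: 4.88
tool_pos: [0.5198, -0.1118, 0.1473]
tool_rot: [0.002, 0.031, 1.0, 0.0]
contact_force: [-2.9, -1.6, 8.5]
gripper_width: 0.295
grasp_force: 57.9
```

```bash
python3 -c "
from h import *
st();f=grab('scene','s1.png');g=grab('wrist','w2.png')
a=cv2.resize(f['frame'][120:260,230:400],None,fx=3.5,fy=3.5)[:,:,::-1]; cv2.imwrite('pics/s1c.png',a)"
```

```text
t 4.88 box x -102.1 y 10.1 z 147.3 mm yawerr -0.04 deg zax [ 0.004  0.    -1.   ] w 0.295 gf 57.9 F [-2.9 -1.6  8.5] j [-0.35 -0.08  1.93  0.    1.29 -1.86]
```

View pics/w2.png

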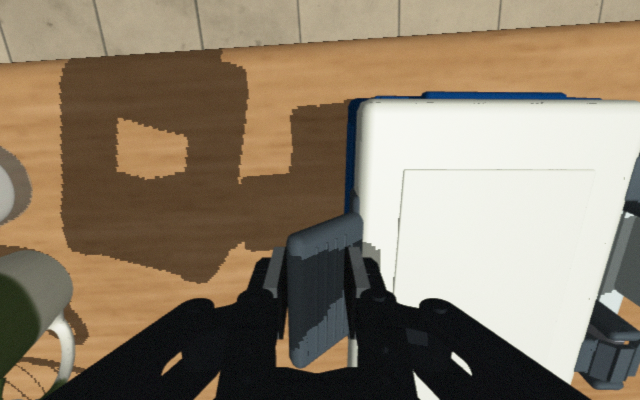

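>>> arm_command(moves=[[-1, [0, 0.008, -0.045], 0], [-1, [0, 0.018, -0.093], 0], [-1, [0, 0.03, -0.14], 0], [-1, [0, 0.045, -0.187], 0], [-1, [0, 0.06, -0.23], 0], [-1, [0, 0.078, -0.274], 0], [-1, [0, 0.098, -0.317], 0], [-1, [0, 0.119, -0.359], 0], [-1, [0, 0.119, -0.359], 0]])

```text
time: 5.73
tool_pos: [0.5216, -0.0958, 0.2035]
tool_rot: [0.004, 0.031, 1.0, -0.003]
contact_force: [-1.3, -8.1, 9.1]
gripper_width: 0.171
grasp_force: 59.1
```

```bash
python3 -c "
from h import *
st()"
```

```text
t 5.73 box x -86.0 y 9.2 z 203.5 mm yawerr -0.03 deg zax [ 0.008 -0.006 -1.   ] w 0.171 gf 59.1 F [-1.3 -8.1  9.1] j [-0.32 -0.14  1.89 -0.    1.38 -1.83]
```

>>> arm_command(moves=[[-1, [0, 0.024, -0.041], 0], [-1, [0, 0.049, -0.081], 0], [-1, [0, 0.076, -0.12], 0], [-1, [0, 0.104, -0.158], 0], [-1, [0, 0.135, -0.195], 0], [-1, [0, 0.166, -0.23], 0], [-1, [0, 0.2, -0.265], 0], [-1, [0, 0.235, -0.297], 0], [-1, [0, 0.272, -0.328], 0], [-1, [0, 0.309, -0.357], 0], [-1, [0, 0.348, -0.385], 0], [-1, [0, 0.387, -0.41], 0], [-1, [0, 0.387, -0.41], 0]])

```text
time: 6.82
tool_pos: [0.525, -0.0399, 0.2658]
tool_rot: [0.005, 0.031, 0.999, -0.007]
contact_force: [-2.3, -14.0, 11.3]
gripper_width: 0.097
grasp_force: 61.7
```

```bash
python3 -c "
from h import *
st()"
```

```text
t 6.82 box x -30.0 y 9.1 z 265.8 mm yawerr -0.07 deg zax [ 0.009 -0.014 -1.   ] w 0.097 gf 61.7 F [ -2.3 -14.   11.3] j [-0.21 -0.2   1.83 -0.01  1.49 -1.72]
```

>>> arm_command(moves=[[-1, [0, 0.041, -0.024], 0], [-1, [0, 0.083, -0.047], 0], [-1, [0, 0.126, -0.067], 0], [-1, [0, 0.17, -0.086], 0], [-1, [0, 0.17, -0.086], 0]])

```text
time: 7.23
tool_pos: [0.5268, -0.0156, 0.2793]
tool_rot: [0.005, 0.031, 0.999, -0.008]
contact_force: [-0.7, -17.4, 13.4]
gripper_width: 0.099
grasp_force: 91.0
```

```bash
python3 -c "
from h import *
st()"
```

```text
t 7.23 box x -5.6 y 8.9 z 279.3 mm yawerr -0.11 deg zax [ 0.01  -0.017 -1.   ] w 0.099 gf 91.0 F [ -0.7 -17.4  13.4] j [-0.16 -0.2   1.82 -0.02  1.51 -1.67]
```

```bash
python3 -c "
from h import *
f=grab('scene');g=grab('wrist')
a=cv2.resize(f['frame'][120:250,250:380],(400,400))[:,:,::-1];b=cv2.resize(g['frame'],(400,250))[:,:,::-1]
c=np.zeros((400,800,3),np.uint8);c[:,:400]=a;c[:250,400:]=b;cv2.imwrite('pics/m3.png',c)"
```

```text
(no output)
```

View pics/m3.png

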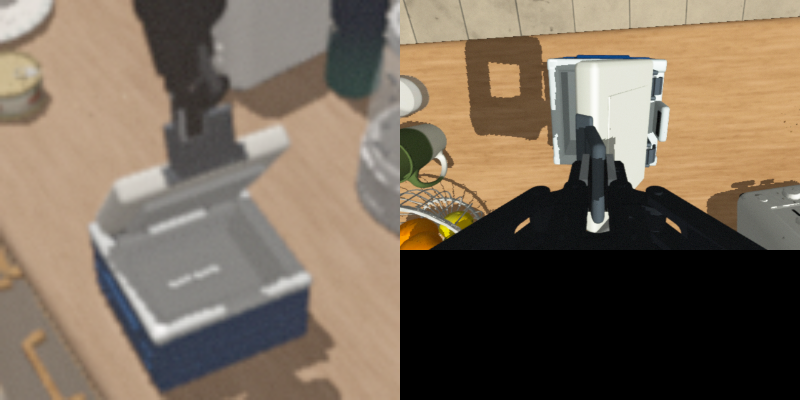

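>>> arm_command(moves=[[-0.718, [0, 0.025, 0.013], 0], [-0.624, [0, 0.052, 0.027], 0], [-0.53, [0, 0.082, 0.04], 0], [-0.435, [0, 0.115, 0.04], 0], [-0.34, [0, 0.142, 0.04], 0], [-0.247, [0, 0.179, 0.033], 0], [-0.153, [0, 0.202, 0.027], 0], [-0.06, [0, 0.229, 0.027], 0], [-0.06, [0, 0.235, 0.027], 0]])

```text
time: 8.08
tool_pos: [0.5264, 0.0258, 0.268]
tool_rot: [-0.0, 0.03, 1.0, 0.0]
contact_force: [0.5, -2.2, 1.8]
gripper_width: 0.471
grasp_force: 1.6
```

```bash
python3 -c "
from h import *
st()
f=grab('scene');g=grab('wrist')
a=cv2.resize(f['frame'][120:250,250:380],(400,400))[:,:,::-1];b=cv2.resize(g['frame'],(400,250))[:,:,::-1]
c=np.zeros((400,800,3),np.uint8);c[:,:400]=a;c[:250,400:]=b;cv2.imwrite('pics/m4.png',c)"
```

```text
t 8.08 box x 35.7 y 11.8 z 268.0 mm yawerr 0.06 deg zax [-0.  0. -1.] w 0.471 gf 1.6 F [ 0.5 -2.2  1.8] j [-0.09 -0.19  1.82  0.    1.51 -1.6 ]
```

View pics/m4.png

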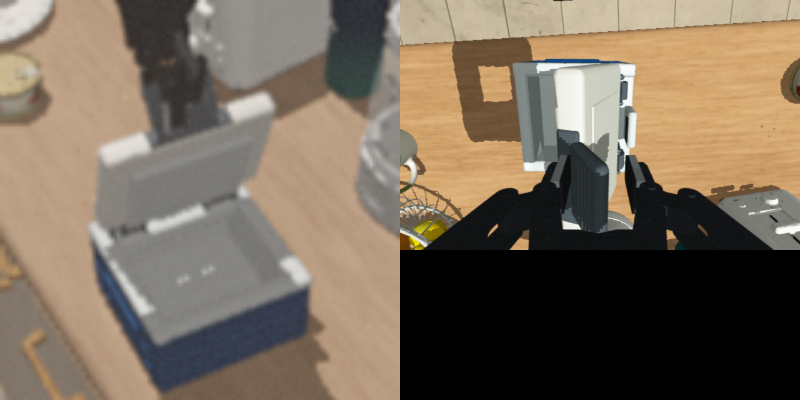

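>>> arm_command(moves=[[0.06, [0, 0.049, 0], 0], [0.175, [0, 0.097, 0], 0], [0.29, [0, 0.146, 0], 0], [0.41, [0, 0.195, 0], 0], [0.53, [0, 0.243, 0], 0], [0.645, [0, 0.292, 0], 0], [0.76, [0, 0.341, -0.007], 0], [0.88, [0, 0.39, -0.013], 0], [1, [0, 0.438, -0.02], 0], [1, [0, 0.47, -0.02], 0], [1, [0, 0.502, -0.02], 0], [1, [0, 0.534, -0.02], 0], [1, [0, 0.566, -0.02], 0], [1, [0, 0.6, -0.02], 0], [1, [0, 0.6, -0.02], 0], [1, [0, 0.6, -0.02], 0], [1, [0, 0.6, -0.02], 0]])

```text
time: 9.6
tool_pos: [0.5319, 0.1148, 0.271]
tool_rot: [-0.0, 0.03, 1.0, -0.0]
contact_force: [-0.5, -0.4, -0.3]
gripper_width: 1.002
grasp_force: 0.0
```

```bash
python3 -c "
from h import *
st()
f=grab('scene');g=grab('wrist')
a=cv2.resize(f['frame'][120:250,250:380],(400,400))[:,:,::-1];b=cv2.resize(g['frame'],(400,250))[:,:,::-1]
c=np.zeros((400,800,3),np.uint8);c[:,:400]=a;c[:250,400:]=b;cv2.imwrite('pics/m5.png',c)"
```

```text
t 9.60 box x 124.9 y 11.7 z 271.0 mm yawerr 0.01 deg zax [-0. -0. -1.] w 1.002 gf 0.0 F [-0.5 -0.4 -0.3] j [ 0.08 -0.15  1.78 -0.    1.51 -1.43]
```

View pics/m5.png

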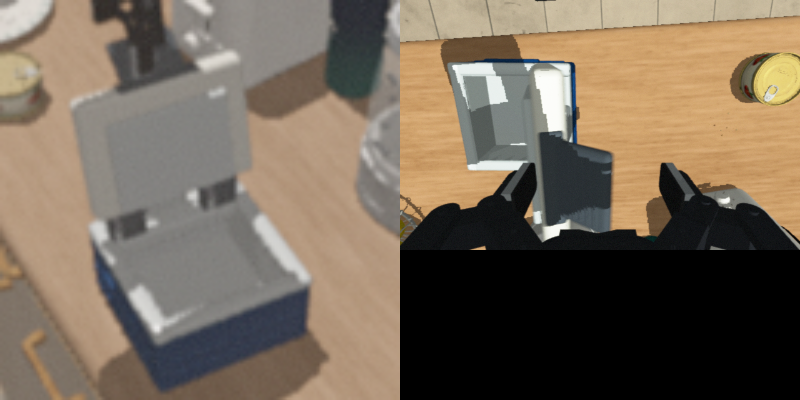

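>>> arm_command(moves=[[1, [0, 0, -0.13], 0], [1, [0, 0, -0.26], 0], [1, [0.1, -0.12, -0.26], 0], [1, [0.2, -0.24, -0.26], 0], [1, [0.31, -0.35, -0.26], 0], [1, [0.31, -0.35, -0.26], 0], [1, [0.31, -0.35, -0.16], 0], [1, [0.31, -0.35, -0.06], 0], [1, [0.31, -0.35, 0.04], 0], [1, [0.31, -0.35, 0.133], 0], [1, [0.31, -0.35, 0.133], 0]])

```text
time: 10.62
tool_pos: [0.4808, 0.0654, 0.2474]
tool_rot: [-0.003, 0.03, 1.0, 0.0]
contact_force: [-0.5, 0.3, -0.6]
gripper_width: 1.0
grasp_force: 0.0
```

```bash
python3 -c "
from h import *
st()
f=grab('scene');g=grab('wrist')
a=cv2.resize(f['frame'][120:250,250:380],(400,400))[:,:,::-1];b=cv2.resize(g['frame'],(400,250))[:,:,::-1]
c=np.zeros((400,800,3),np.uint8);c[:,:400]=a;c[:250,400:]=b;cv2.imwrite('pics/m6.png',c)"
```

```text
t 10.62 box x 72.4 y 59.7 z 247.4 mm yawerr 0.01 deg zax [-0.006  0.    -1.   ] w 1.000 gf 0.0 F [-0.5  0.3 -0.6] j [-0.02 -0.28  1.94  0.    1.49 -1.53]
```

View pics/m6.png

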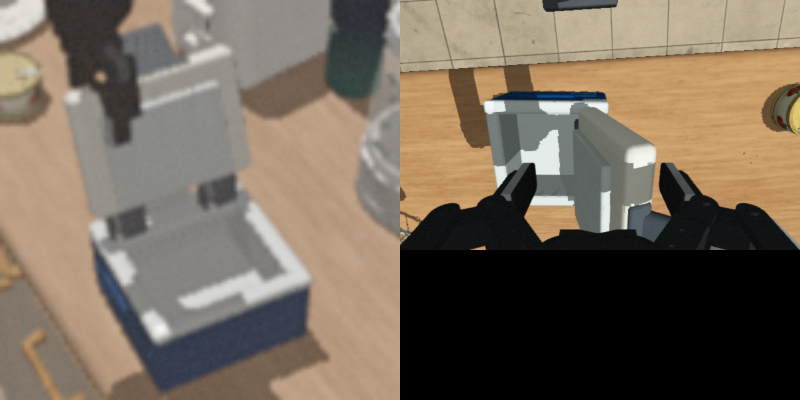

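>>> arm_command(moves=[[0.6, [0, -0.03, 0], 0], [0.318, [0, -0.067, 0], 0], [0.318, [0, -0.067, 0], 0], [0.13, [0, -0.087, 0], 0], [-0.06, [0, -0.107, 0], 0], [-0.06, [0, -0.107, 0], 0], [-0.2, [0, -0.12, 0], 0], [-0.3, [0, -0.12, 0], 0], [-1, [0, -0.12, 0], 0], [-1, [0, -0.12, 0], 0], [-1, [0, -0.12, 0], 0], [-1, [0, -0.12, 0], 0], [-1, [0, -0.12, 0], 0]])

```text
time: 11.8
tool_pos: [0.4882, 0.0471, 0.2728]
tool_rot: [0.014, 0.03, 0.999, -0.0]
contact_force: [-16.3, 0.4, 57.8]
gripper_width: -0.001
grasp_force: 29.6
```

```bash
python3 -c "
from h import *
st()
f=grab('scene');g=grab('wrist')
a=cv2.resize(f['frame'][120:250,250:380],(400,400))[:,:,::-1];b=cv2.resize(g['frame'],(400,250))[:,:,::-1]
c=np.zeros((400,800,3),np.uint8);c[:,:400]=a;c[:250,400:]=b;cv2.imwrite('pics/m7.png',c)"
```

```text
t 11.80 box x 54.6 y 51.2 z 272.8 mm yawerr 0.05 deg zax [ 0.028 -0.002 -1.   ] w -0.001 gf 29.6 F [-16.3   0.4  57.8] j [-0.06 -0.31  1.91 -0.    1.51 -1.57]
```

```bash
cat >> h.py <<'E'
def W(x,y,z): p=Q+x*bx+y*by; return np.array([p[0],p[1],z])
def lidpt(th,x,y,z,hx=.057,hz=.107):
    c,s=np.cos(np.radians(th)),np.sin(np.radians(th)); return W(hx+x*c+z*s,y,hz-x*s+z*c)
LC=[(x,y,z) for x in(-.016,-.142) for y in(-.084,.084) for z in(-.015,.009)]
TC=[(-.1738,y,.0287) for y in(-.033,.033)]+[(-.1668,y,.0358) for y in(-.033,.033)]
def bb(f,th,pts=None,**k):
    P=np.array([proj(f,lidpt(th,*p,**k)) for p in (pts or LC+TC)]);return np.r_[P.min(0),P.max(0)].round(0).astype(int)
E
python3 -c "
from h import *
for n in('scene','top'):
    f=grab(n)
    for t in('lid','lid_tab','lid_hook'):print(n,t,[(np.round(d['extent']).astype(int).tolist(),round(d['confidence'],2)) for d in manip.search_frame(f,t)[:3]])
    for th in(85,90,95,100,105,110):print(th,bb(f,th),'tab',bb(f,th,TC),'slabtop',bb(f,th,[p for p in LC if p[0]<-.1]))
st()"
```

```text
scene lid [([273, 129, 334, 198], 0.71)]
scene lid_tab [([275, 132, 333, 197], 0.67), ([242, 134, 267, 160], 0.54)]
scene lid_hook [([276, 129, 330, 196], 0.69)]
85 [276 133 334 195] tab [289 133 311 141] slabtop [276 141 334 165]
90 [274 131 332 194] tab [286 131 309 139] slabtop [274 139 332 162]
95 [272 129 332 194] tab [285 129 307 137] slabtop [272 137 330 159]
100 [271 128 331 193] tab [283 128 305 136] slabtop [271 135 328 156]
105 [269 127 331 192] tab [281 127 302 135] slabtop [269 134 326 154]
110 [268 126 331 192] tab [280 126 301 134] slabtop [268 133 324 152]
top lid [([284, 158, 310, 189], 0.81)]
top lid_tab [([281, 158, 309, 187], 0.71)]
top lid_hook [([285, 155, 312, 190], 0.9)]
85 [292 157 313 223] tab [292 175 296 202] slabtop [301 157 313 223]
90 [286 157 309 223] tab [286 175 290 202] slabtop [297 157 309 223]
95 [280 157 309 223] tab [280 175 284 201] slabtop [292 157 304 223]
100 [275 157 308 222] tab [275 175 278 201] slabtop [287 157 299 222]
105 [270 157 307 222] tab [270 175 273 201] slabtop [282 157 294 222]
110 [265 157 307 222] tab [265 175 268 201] slabtop [278 157 289 222]
t 12.30 box x 54.5 y 51.2 z 272.8 mm yawerr 0.04 deg zax [ 0.027 -0.002 -1.   ] w -0.005 gf 29.7 F [-16.2   0.2  58.8] j [-0.06 -0.31  1.91 -0.    1.51 -1.57]
```

>>> arm_command(moves=[[-1, [0, 0.0, -0.03], 0], [-1, [0, 0.025, -0.05], 0], [-1, [0, 0.05, -0.05], 0], [-1, [0, 0.075, -0.05], 0], [-1, [0, 0.1, -0.05], 0], [-1, [0, 0.125, -0.05], 0], [-1, [0, 0.15, -0.05], 0], [-1, [0, 0.15, -0.05], 0]])

```text
time: 12.97
tool_pos: [0.4889, 0.0712, 0.2717]
tool_rot: [0.012, 0.03, 0.999, 0.002]
contact_force: [1.2, 4.8, 28.0]
gripper_width: 0.0
grasp_force: 14.1
```

```bash
cat >> h.py <<'E'
def look():
    f=grab('top')
    for t in('lid','lid_tab'):print('top',t,[(np.round(d['extent']).astype(int).tolist(),round(d['confidence'],2)) for d in manip.search_frame(f,t)[:2]])
    f=grab('scene')
    for t in('lid','lid_tab'):print('scene',t,[(np.round(d['extent']).astype(int).tolist(),round(d['confidence'],2)) for d in manip.search_frame(f,t)[:2]])
E
python3 -c "
from h import *
st();look()"
```

```text
t 12.97 box x 78.7 y 52.0 z 271.7 mm yawerr 0.08 deg zax [ 0.024  0.003 -1.   ] w 0.000 gf 14.1 F [ 1.2  4.8 28. ] j [-0.01 -0.29  1.9   0.    1.51 -1.52]
top lid [([273, 155, 312, 191], 0.88)]
top lid_tab [([270, 158, 310, 199], 0.84), ([308, 166, 356, 225], 0.26)]
scene lid [([272, 128, 331, 197], 0.93)]
scene lid_tab [([273, 127, 332, 196], 0.83)]
```

>>> arm_command(moves=[[-1, [0, 0, -0.12], 0], [-1, [0, 0, -0.25], 0], [1, [0, 0, -0.35], 0], [1, [0.06, 0, -0.35], 0], [1, [0.127, 0, -0.35], 0], [1, [0.127, 0, -0.35], 0], [1, [0.127, 0, -0.35], 0], [1, [0.127, 0, -0.35], 0], [1, [0.127, 0, -0.35], 0], [1, [0.127, 0, -0.25], 0], [1, [0.127, 0, -0.15], 0], [1, [0.127, 0, -0.05], 0], [1, [0.127, 0, 0.05], 0], [1, [0.127, 0, 0.147], 0], [1, [0.127, 0, 0.147], 0], [1, [0.127, 0, 0.147], 0]])

```text
time: 14.6
tool_pos: [0.4631, 0.0709, 0.2355]
tool_rot: [-0.001, 0.03, 1.0, -0.0]
contact_force: [0.5, 0.7, 0.7]
gripper_width: 0.998
grasp_force: 0.0
```

```bash
python3 -c "
from h import *
st();look();f=grab('wrist','w8.png')
for th in(95,100,105):print(th,[proj(f,lidpt(th,-.142,.084,z)) for z in(-.015,.009)])
p=np.array(manip.state()['tool_pos'])
for s in(-1,1):
  print(proj(f,W(.077+s*.0425,.077,p[2]-.012)))
"
```

```text
t 14.60 box x 76.9 y 77.7 z 235.5 mm yawerr 0.01 deg zax [-0.003  0.    -1.   ] w 0.998 gf 0.0 F [0.5 0.7 0.7] j [-0.01 -0.32  1.99 -0.    1.48 -1.52]
top lid [([268, 157, 311, 201], 0.59)]
top lid_tab [([265, 156, 308, 199], 0.87)]
scene lid [([270, 128, 330, 196], 0.56)]
scene lid_tab [([272, 124, 332, 195], 0.63)]
95 [(np.float64(252.9639018111795), np.float64(293.47590804006626)), (np.float64(319.02924445515396), np.float64(290.221585365577))]
100 [(np.float64(287.46757846682607), np.float64(292.97187226521976)), (np.float64(351.52755865579957), np.float64(286.6200756441598))]
105 [(np.float64(321.55171677907595), np.float64(290.7873097388643)), (np.float64(381.7050216411908), np.float64(281.65734686576644))]
(np.float64(218.06875980789775), np.float64(275.5162722311254))
(np.float64(412.985780928999), np.float64(275.5132483723105))
```

```bash
python3 -c "
from h import *
im=cv2.imread('pics/w8.png')
for r in (270,285,300,320):print(r,[(x,im[r,x].tolist()) for x in range(215,425,8)])
"
```

```text
270 [(215, [31, 28, 28]), (223, [234, 237, 230]), (231, [235, 237, 230]), (239, [233, 236, 229]), (247, [232, 235, 229]), (255, [125, 127, 120]), (263, [125, 128, 122]), (271, [98, 101, 97]), (279, [101, 104, 96]), (287, [103, 106, 99]), (295, [98, 100, 92]), (303, [100, 110, 109]), (311, [99, 111, 108]), (319, [101, 111, 110]), (327, [104, 112, 113]), (335, [106, 116, 113]), (343, [103, 113, 110]), (351, [103, 111, 108]), (359, [104, 111, 111]), (367, [102, 113, 111]), (375, [105, 111, 108]), (383, [103, 137, 169]), (391, [110, 159, 206]), (399, [110, 160, 204]), (407, [105, 161, 203]), (415, [96, 145, 187]), (423, [14, 16, 13])]
285 [(215, [9, 10, 9]), (223, [234, 236, 231]), (231, [234, 236, 230]), (239, [233, 236, 230]), (247, [234, 237, 230]), (255, [125, 130, 121]), (263, [127, 128, 122]), (271, [100, 102, 97]), (279, [97, 101, 92]), (287, [100, 103, 96]), (295, [103, 105, 99]), (303, [99, 101, 95]), (311, [99, 109, 107]), (319, [106, 115, 112]), (327, [103, 112, 111]), (335, [99, 110, 107]), (343, [106, 114, 113]), (351, [107, 116, 113]), (359, [103, 114, 114]), (367, [107, 11
[... 738 characters left out ...]
[103, 159, 199]), (415, [29, 38, 50]), (423, [20, 16, 16])]
320 [(215, [108, 111, 105]), (223, [108, 111, 104]), (231, [110, 113, 104]), (239, [108, 109, 103]), (247, [107, 110, 103]), (255, [109, 111, 102]), (263, [102, 102, 98]), (271, [97, 101, 92]), (279, [99, 103, 95]), (287, [98, 101, 94]), (295, [101, 102, 96]), (303, [100, 105, 98]), (311, [105, 108, 101]), (319, [126, 127, 119]), (327, [224, 227, 219]), (335, [104, 112, 112]), (343, [105, 112, 111]), (351, [113, 122, 123]), (359, [127, 139, 138]), (367, [129, 139, 139]), (375, [128, 135, 134]), (383, [126, 138, 136]), (391, [125, 135, 133]), (399, [107, 124, 135]), (407, [103, 158, 200]), (415, [101, 155, 199]), (423, [22, 28, 35])]
```

>>> arm_command(moves=[[0.82, [0, -0.02, 0], 0], [0.647, [0, -0.047, 0], 0], [0.48, [0, -0.067, 0], 0], [0.318, [0, -0.087, 0], 0], [0.18, [0, -0.107, 0], 0], [0.035, [0, -0.127, 0], 0], [-0.06, [0, -0.137, 0], 0], [-0.153, [0, -0.147, 0], 0], [-0.153, [0, -0.153, 0], 0], [-0.153, [0, -0.153, 0], 0]])

```text
time: 15.78
tool_pos: [0.4621, 0.0479, 0.2364]
tool_rot: [-0.0, 0.03, 1.0, -0.0]
contact_force: [0.2, 0.1, 0.1]
gripper_width: 0.424
grasp_force: 0.1
```

```bash
python3 -c "
from h import *
st();look()
"
```

```text
t 15.78 box x 53.8 y 77.3 z 236.4 mm yawerr 0.00 deg zax [-0. -0. -1.] w 0.424 gf 0.1 F [0.2 0.1 0.1] j [-0.06 -0.34  2.   -0.    1.48 -1.57]
top lid [([292, 156, 314, 202], 0.9)]
top lid_tab [([292, 156, 313, 198], 0.85)]
scene lid [([280, 133, 336, 198], 0.8)]
scene lid_tab [([281, 133, 334, 196], 0.8)]
```

>>> arm_command(moves=[[-0.3, [0, 0, 0], 0], [-0.45, [0, 0, 0], 0], [-1, [0, 0, 0], 0], [-1, [0, 0, 0], 0], [-1, [0, 0, 0], 0], [-1, [0, 0, 0], 0]])

```text
time: 16.58
tool_pos: [0.4622, 0.0487, 0.2368]
tool_rot: [0.0, 0.03, 1.0, 0.001]
contact_force: [-0.2, 4.4, 1.3]
gripper_width: 0.28
grasp_force: 58.8
```

```bash
python3 -c "
from h import *
st();look()
"
```

```text
t 16.58 box x 54.6 y 77.2 z 236.8 mm yawerr 0.04 deg zax [ 0.     0.002 -1.   ] w 0.280 gf 58.8 F [-0.2  4.4  1.3] j [-0.06 -0.34  1.99  0.    1.48 -1.57]
top lid [([290, 152, 315, 203], 0.81)]
top lid_tab [([289, 153, 315, 199], 0.91)]
scene lid [([278, 133, 332, 194], 0.86)]
scene lid_tab []
```

>>> arm_command(moves=[[-1, [0, 0, -0.03], 0], [-1, [0, 0, -0.065], 0], [-1, [0, 0, -0.1], 0], [-1, [0, 0, -0.135], 0], [-1, [0, 0, -0.135], 0]])

```text
time: 17.3
tool_pos: [0.4626, 0.0476, 0.258]
tool_rot: [0.001, 0.03, 1.0, -0.001]
contact_force: [0.4, 0.7, -3.5]
gripper_width: 0.272
grasp_force: 59.2
```

```bash
python3 -c "
from h import *
st();look()
"
```

```text
t 17.30 box x 53.5 y 76.7 z 258.0 mm yawerr -0.01 deg zax [ 0.002 -0.001 -1.   ] w 0.272 gf 59.2 F [ 0.4  0.7 -3.5] j [-0.06 -0.35  1.97 -0.    1.52 -1.57]
top lid [([290, 154, 316, 199], 0.77)]
top lid_tab [([286, 156, 311, 197], 0.6)]
scene lid [([277, 128, 335, 194], 0.75)]
scene lid_tab [([278, 125, 334, 189], 0.59)]
```

>>> arm_command(moves=[[-1, [0, 0, -0.06], 0], [-1, [0, 0, -0.12], 0], [-1, [0, 0, -0.18], 0], [-1, [0, 0, -0.24], 0], [-1, [0, 0, -0.28], 0], [-1, [0, 0, -0.28], 0], [-1, [0, 0, -0.28], 0]])

```text
time: 18.18
tool_pos: [0.4624, 0.048, 0.2996]
tool_rot: [0.001, 0.03, 1.0, -0.0]
contact_force: [0.2, -0.0, -3.0]
gripper_width: 0.274
grasp_force: 59.1
```

```bash
python3 -c "
from h import *
s=st();look()
for n in('top','scene'):
  f=grab(n,'lift_'+n+'.png')
  print(n,bb(f,90,hz=.107+.063))
"
```

```text
t 18.18 box x 54.0 y 77.0 z 299.6 mm yawerr 0.01 deg zax [ 0.001 -0.    -1.   ] w 0.274 gf 59.1 F [ 0.2 -0.  -3. ] j [-0.06 -0.37  1.92 -0.    1.59 -1.57]
top lid [([288, 150, 314, 199], 0.57)]
top lid_tab [([286, 151, 313, 200], 0.92)]
scene lid [([276, 113, 335, 182], 0.86), ([387, 264, 421, 313], 0.57)]
scene lid_tab [([275, 116, 332, 182], 0.71)]
top [284 153 309 223]
scene [272 112 333 179]
```

>>> arm_command(moves=[[-1, [0, 0.04, 0], 0], [-1, [0, 0.11, 0], 0], [-1, [0, 0.19, 0], 0], [-1, [0, 0.27, 0], 0], [-1, [0, 0.35, 0], 0], [-1, [0, 0.43, 0], 0], [-1, [0, 0.49, 0], 0], [-1, [0, 0.53, 0], 0], [-1, [0, 0.53, 0], 0]])

```text
time: 19.33
tool_pos: [0.4669, 0.1287, 0.2987]
tool_rot: [-0.0, 0.029, 1.0, 0.0]
contact_force: [0.3, 0.2, -4.4]
gripper_width: 0.269
grasp_force: 59.2
```

>>> arm_command(moves=[[-1, [0, 0, 0.06], 0], [-1, [0, 0, 0.14], 0], [-1, [0, 0, 0.22], 0], [-1, [0, 0, 0.3], 0], [-1, [0, 0, 0.38], 0], [-1, [0, 0, 0.46], 0], [-1, [0, 0, 0.54], 0], [-1, [0, 0, 0.62], 0], [-1, [0, 0, 0.7], 0], [-1, [0, 0, 0.78], 0], [-1, [0, 0, 0.85], 0], [-1, [0, 0, 0.9], 0], [-1, [0, 0, 0.93], 0], [-1, [0, 0, 0.93], 0]])

```text
time: 20.5
tool_pos: [0.4663, 0.1273, 0.1579]
tool_rot: [-0.001, 0.03, 1.0, -0.0]
contact_force: [-0.4, -0.3, -2.9]
gripper_width: 0.272
grasp_force: 59.1
```

```bash
python3 -c "
from h import *
s=st();look()
for n in('top','scene'):
  f=grab(n,'low_'+n+'.png')
  for th in(84,90,96):print(n,th,bb(f,th,hx=.057+.079,hz=.107+.063-.139))
"
```

```text
t 20.50 box x 133.3 y 77.9 z 157.9 mm yawerr 0.01 deg zax [-0.002 -0.    -1.   ] w 0.272 gf 59.1 F [-0.4 -0.3 -2.9] j [ 0.11 -0.21  2.03 -0.    1.32 -1.4 ]
top lid [([262, 160, 288, 202], 0.7), ([293, 166, 351, 222], 0.46)]
top lid_tab [([258, 160, 285, 199], 0.93)]
scene lid [([269, 140, 323, 193], 0.74)]
scene lid_tab [([273, 136, 321, 191], 0.97)]
top 84 [265 160 286 221]
top 90 [259 160 284 221]
top 96 [253 160 283 221]
scene 84 [268 140 322 196]
scene 90 [266 138 320 195]
scene 96 [265 136 320 195]
```

>>> arm_command(moves=[[-1, [0, 0, 0.025], 0], [-1, [0, 0, 0.05], 0], [-1, [0, 0, 0.075], 0], [-1, [0, 0, 0.09], 0], [-1, [0, 0, 0.1], 0], [-1, [0, 0, 0.11], 0], [-1, [0, 0, 0.12], 0], [-1, [0, 0, 0.12], 0]])

```text
time: 21.57
tool_pos: [0.468, 0.1277, 0.1452]
tool_rot: [0.001, 0.03, 1.0, 0.0]
contact_force: [-10.5, -1.5, 16.3]
gripper_width: 0.269
grasp_force: 61.5
```

```bash
python3 -c "
from h import *
s=st()"
```

```text
t 21.57 box x 133.8 y 76.3 z 145.2 mm yawerr 0.03 deg zax [ 0.002  0.    -1.   ] w 0.269 gf 61.5 F [-10.5  -1.5  16.3] j [ 0.11 -0.19  2.04 -0.    1.3  -1.4 ]
```

>>> arm_command(moves=[[-1, [0, 0, -0.02], 0], [-1, [0, 0, -0.025], 0], [-0.4, [0, 0, -0.025], 0], [-0.3, [0, 0, -0.03], 0], [-0.2, [0, 0, -0.04], 0], [-0.1, [0, 0, -0.05], 0], [0, [0, 0, -0.06], 0], [0.06, [0, 0, -0.06], 0], [0.06, [0, 0, -0.06], 0]])

```text
time: 22.32
tool_pos: [0.4671, 0.1274, 0.1505]
tool_rot: [0.0, 0.03, 1.0, 0.0]
contact_force: [-0.2, 0.3, -1.0]
gripper_width: 0.532
grasp_force: 0.0
```

```bash
python3 -c "
from h import *
s=st();look()
for n in('top','scene'):
  f=grab(n)
  for th in(75,80,85,90,95):print(n,th,bb(f,th,hx=.136,hz=.014))
"
```

```text
t 22.32 box x 133.5 y 77.1 z 150.5 mm yawerr 0.02 deg zax [ 0.  0. -1.] w 0.532 gf 0.0 F [-0.2  0.3 -1. ] j [ 0.11 -0.2   2.04 -0.    1.31 -1.4 ]
top lid [([264, 159, 288, 201], 0.73)]
top lid_tab [([263, 160, 288, 200], 0.59)]
scene lid [([270, 144, 323, 197], 0.75)]
scene lid_tab [([273, 139, 320, 194], 0.91)]
top 75 [276 162 294 221]
top 80 [270 161 290 221]
top 85 [265 161 285 221]
top 90 [260 161 284 221]
top 95 [255 161 284 221]
scene 75 [272 150 325 201]
scene 80 [270 147 324 200]
scene 85 [269 144 322 199]
scene 90 [267 142 320 199]
scene 95 [266 140 320 198]
```

>>> arm_command(moves=[[0.06, [0, -0.018, 0], 0], [0.06, [0, -0.036, 0], 0], [0.06, [0, -0.054, 0], 0], [0.06, [0, -0.072, 0], 0], [0.06, [0, -0.09, 0], 0], [0.06, [0, -0.108, 0], 0], [0.06, [0, -0.126, 0], 0], [0.06, [0, -0.144, 0], 0], [0.06, [0, -0.162, 0], 0], [0.06, [0, -0.18, 0], 0], [0.06, [0, -0.197, 0], 0], [0.06, [0, -0.213, 0], 0], [0.06, [0, -0.213, 0], 0], [0.06, [0, -0.213, 0], 0]])

```text
time: 23.88
tool_pos: [0.465, 0.0954, 0.1503]
tool_rot: [-0.0, 0.03, 1.0, 0.0]
contact_force: [-0.2, 0.1, -0.1]
gripper_width: 0.532
grasp_force: 0.0
```

```bash
python3 -c "
from h import *
s=st();look()
for n in('top','scene'):
  f=grab(n)
  for th in(65,70,75,80,85):print(n,th,bb(f,th,hx=.136,hz=.014))
"
```

```text
t 23.88 box x 101.4 y 77.3 z 150.3 mm yawerr -0.00 deg zax [-0.  0. -1.] w 0.532 gf 0.0 F [-0.2  0.1 -0.1] j [ 0.05 -0.23  2.06  0.    1.31 -1.46]
top lid [([278, 162, 296, 202], 0.94)]
top lid_tab [([275, 161, 293, 199], 0.62)]
scene lid [([274, 151, 328, 198], 0.84)]
scene lid_tab [([276, 149, 325, 198], 0.64)]
top 65 [277 162 302 222]
top 70 [276 162 298 222]
top 75 [276 162 294 221]
top 80 [270 161 290 221]
top 85 [265 161 285 221]
scene 65 [272 156 329 202]
scene 70 [272 153 327 201]
scene 75 [272 150 325 201]
scene 80 [270 147 324 200]
scene 85 [269 144 322 199]
```

>>> arm_command(moves=[[0.2, [0, 0, 0], 0], [0.4, [0, 0, 0], 0], [0.6, [0, 0, 0], 0], [0.6, [0, 0, 0], 0], [0.6, [0, 0, -0.1], 0], [0.6, [0, 0, -0.2], 0], [0.6, [0, 0, -0.35], 0], [0.6, [0, 0, -0.55], 0], [0.6, [0, 0, -0.75], 0], [0.6, [0, 0, -0.95], 0], [0.6, [0, 0, -0.95], 0], [0.6, [0, 0, -0.95], 0]])

```text
time: 25.28
tool_pos: [0.4661, 0.0956, 0.2954]
tool_rot: [0.002, 0.03, 1.0, 0.0]
contact_force: [-0.1, -0.3, -0.2]
gripper_width: 0.801
grasp_force: 0.0
```

```bash
python3 -c "
from h import *
s=st();look()
f=grab('wrist')
for t in('lid','lid_tab','cool_box'):print(t,[(np.round(d['extent']).astype(int).tolist(),round(d['confidence'],2)) for d in manip.search_frame(f,t)[:2]])
for th in(65,70,75,80,85):print(th,bb(f,th,hx=.136,hz=.014),bb(f,th,LC,hx=.136,hz=.014))
for n in('top','scene'):
  f=grab(n)
  for t in('tumbler','mug','tuna_tin'):print(n,t,[np.round(d['extent']).astype(int).tolist() for d in manip.search_frame(f,t)[:1]])
"
```

```text
t 25.28 box x 101.6 y 76.2 z 295.4 mm yawerr 0.01 deg zax [ 0.005  0.    -1.   ] w 0.801 gf 0.0 F [-0.1 -0.3 -0.2] j [ 0.05 -0.34  1.9  -0.    1.57 -1.46]
top lid [([280, 159, 296, 198], 0.81)]
top lid_tab [([278, 162, 295, 195], 0.77)]
scene lid [([272, 149, 325, 199], 0.71)]
scene lid_tab [([278, 147, 325, 195], 0.8)]
lid [([299, 161, 357, 362], 0.84), ([0, 265, 5, 327], 0.72)]
lid_tab [([296, 163, 358, 364], 0.95), ([132, 158, 304, 330], 0.68)]
cool_box [([130, 157, 306, 329], 0.66)]
65 [269 156 348 355] [269 156 348 355]
70 [281 156 349 358] [281 156 349 358]
75 [295 156 351 360] [295 156 351 360]
80 [310 157 371 362] [310 157 352 362]
85 [324 157 391 362] [324 157 356 362]
top tumbler [[424, 191, 456, 217]]
top mug [[419, 154, 452, 189]]
top tuna_tin [[174, 190, 207, 222]]
scene tumbler [[357, 291, 391, 334]]
scene mug [[386, 260, 423, 313]]
scene tuna_tin [[242, 138, 266, 160]]
```

```bash
python3 -c "
from h import *
print(manip.job_done())"
```

```text
the job is handed in; nothing more can be done
None
```

The lid is off its pins and standing on its hinge edge behind the box, leaning about 15 degrees against the back and released; one slipped grip was redone, the tumbler, mug and tin stayed put, and I handed the job in at about 25.5 s without seeing a verdict.

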